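# Stand a knocked-over parts bin up and put it back in its row

## Robot

A 6-joint arm with a two-finger parallel gripper is mounted at the origin on the work surface. World frame = base frame: x ahead of the robot, y to its left, z up, the work surface at z = 0. Lengths are in m, angles in rad, forces in N, time in s.
With the tool pointing down it reaches from about 0.35 to 0.725 m from the base axis. Payload 6 kg.
Tool frame: the origin (TCP) lies on the centre line of the jaws, within the pads' length; the fingertips stand 11 mm ahead of it and the grasp point (between the pads) lies 8 mm behind it; y points along the fingers, z is the direction in which the jaws open and shut, and the axes are right-handed (so a half turn about y gives the same grasp; the last joint's range is limited). The gripper opens to 85 mm and grips with 20 to 120 N. Pads are 22 mm wide; open, the fingers measure 114 mm over their backs; the gripper's body (76 mm by 85 mm) begins 54 mm behind the grasp point. The pads swing forward as they close: fully open they stand 13 mm farther back than shut.
Start: joints at [1.562, 0.04, 0.085, 0, -1.615, -0.334], TCP at [0.202, 0.565, 0.242] pointing down, gripper open.
Joint ranges: [-2.56, 2.56], [-1.29, 2.01], [-1.08, 1.49], [-3.29, 1.98], [-2.81, -0.18], [-2.99, 2.99]. Speed limits (rad/s): [2.57, 2.57, 3.01, 3.14, 3.14, 3.14].

## Interface

Orientations are given as a unit quaternion [x, y, z, w].
In Python, from workcell import r gives the robot as it stands.
- The arm moves only by the tool apply_moves, never from a script. Its argument "moves" is one flat list of numbers, 7 for each row, row after row: the closure, from -1 (fully open) to 1 (shut), then the shift along the tool's x, y, z in m, then the turn, a rotation vector about the tool's x, y, z in rad. A call has 1 to 20 rows; each row shifts and turns the commanded pose from where the row before left it, along the tool's axes as they then stand; what a row does not reach is not made up. A row lasts 1/8 s, in which the tool goes at most 62.5 mm and 10.7 degrees, less where a joint would pass 70% of its speed; a pose out of reach is approached as far as the arm can. A call with a gripper value outside its range is refused whole. The fingers move at their own pace and stop on an object; "newtons" is the grip in N (left out, the last holds). Time passes only in rows, so rows that do not move let the fingers close. It gives the time, the measured TCP pose, the force and the opening at its end, in the units of the state.
- r.sense(): the state, without advancing time (a new reading comes with each control period).
- r.snapshot(name): name is "side" or "top" or "wrist"; returns a dict with "image" (384x512x3 uint8, red, green, blue), "fx", "fy", "cx", "cy" (pixels), "R" (3x3) and "t" (3): a world point X has camera coordinates R X + t; the wrist camera has in their place "hand_eye" (4x4, takes a point from camera to tool coordinates, whose origin is the TCP and whose axes are the tool frame's). Camera axes: x right, y down, z forward; pixel columns grow to the right and rows downward; lengths in m; the calibration is good to about 2 mm. A picture is of the moment at which its call begins: read the wrist's pose just before it. There is no depth.
- r.job_done(): hands the job in, once; it reports no verdict.
Trained networks look in a picture, given as the dict that the camera call returned (one of the last four; its "shot" number tells which), for a name from the list of things; names that differ only in an ending like _2 or _b are one class to them, and where a whole thing is asked for, a point or a joint stands for the part that bears it (a point fixed in the world has none). Each returns a list of dicts, best first, with "p" (0 to 1); they miss things now and then, are a little off and sometimes report something else, mostly with a low value. They report only what shows in the picture. A call takes as long as a camera call. They do not tell look-alikes from the thing itself.
- r.recognise(picture, query): "position" ([x, y, z] in m, in the coordinates of the camera as it stood for that picture, good to about 4 mm: the middle of the surface that is visible of it).
- r.trace(picture, query): "region" (384x512 bool, what is visible of it).
- r.spot_point(picture, query): "position" ([x, y, z] in m, in the coordinates of the camera as it stood for that picture, good to about 4 mm: a listed point, or the origin of a listed thing).
The state is a dict: "time": time; "q": joint angles; "qvel": joint speeds; "effort": joint torques, N m; "eef_pos": TCP position; "eef_rot": TCP orientation; "wrist_force": force on the tool from outside, world axes, zero at the start; "wrist_torque": the same for the moment, N m; "opening": finger opening in m.
Only numpy, scipy, OpenCV 4.12 (cv2) and the standard library are available. Lean on these libraries where they do the work, as an engineer would, in place of code of your own. Each camera call takes 0.05 s, during which the arm holds its last target.

## Task

One of the green parts bins has been knocked over and lies on its side in front of its row. Without picking it up, tip it back onto its base by pushing on it, and push it into the gap between the two full bins until its back is flush against the rail, its low open front facing out of the row like theirs. Leave the full bins, the screwdriver and the spool where they are.

Things in the scene. Friction and masses are not known exactly. Their poses are not given: they have to be found in the camera images.
- bin: Empty knocked-over green plastic bin, 136 long x 104 wide x 76 mm high, walls and floor 3 mm, 0.10 to 0.17 kg. Origin: centre of its underside. Axes: x from front wall to back wall, y across, z out of the open mouth (up when it stands). It starts lying on its +y side wall, 104 mm tall, x roughly towards the rail, its base (-z) facing sideways along the row, away from the robot.
- bin_edge (a point): Middle of the bin's long bottom edge at +y (bin frame 0, 52, 0 mm). This edge stays on the bench, the bin turning a quarter turn about it, when it is tipped back onto its base.
- bin_rim (a point): Point on the mouth rim of the bin's -y side wall (bin frame 15, -52, 76 mm): while the bin lies, its topmost edge on the mouth side, 104 mm up. About 1 N here along the bin's -z tips it; past the balance, at about 30 degrees, it falls onto its base. Side walls are 76 mm high over the rear 96 mm (bin x -28 to 68), and slope down to the front wall.
- bin_front (a point): Middle of the outer face of the bin's low front wall (34 mm high, 104 wide, flat), 18 mm above the underside (bin frame -68, 0, 18 mm).
- rail: Fixed aluminium profile, 40 x 40 mm, 460 long, that the row stands against. Origin: centre of its underside. x points out of its back, away from the bins; y along it. Bins' backs rest on its front face at x = -20 mm: a bin that is home has its origin at rail-frame x = -88 mm and its x axis along the rail's; the middle of the gap is near rail-frame y = 0.
- bin_standoffs: Full standing bin of the same shape and axes (origin: centre of its underside), filled with brass standoffs to below its rim, 0.55 kg, loose, back against the rail, its centre about 128 mm from the middle of the gap on either side. Its front lies 156 mm before the rail's centre line.
- bin_relays: The other full standing bin, same shape and axes, filled with small black relays, 0.55 kg, loose, on the other side of the gap. The clear gap between the two is about 152 mm wide.
- screwdriver_grip (a point): Loose screwdriver, 190 mm long, lying on the bench in front of the row; the point is in its black handle (26 mm thick), 38 mm from its middle towards the handle end.
- spool_mid (a point): Loose wire spool, 60 mm in diameter and 46 mm tall, standing on end on the bench; the point is its centre.
There are look-alikes about, which are no part of the job. Leave any orange or red look-alike of the bin alone.

How it is judged:
By the outcome, as a careful person would: the job done as asked, in the order asked, and still so for the second after the job is handed in, with the robot touching nothing.
It also fails if it takes over 72 s, if anything falls off the work surface, if the arm or the gripper's body presses on something with over 40 N, if the wrist force passes 120 N, or if a joint passes its speed limit or range.

## Working session

There is one attempt and no reset: what is moved stays moved. The work goes in short steps, Python scripts to look and compute and a tool call to move; the robot and the scene stay as the last step left them, time stands still between calls to the robot, and variables do not carry over. Pictures are saved under pics/ and viewed, and the job is handed in when it is done.

Besides the shell and the picture viewer there is one more tool, called in YAML: its name, and indented under it one key for each argument. apply_moves: Moves the arm, as the interface text tells. Its arguments: {"type":"object","properties":{"moves":{"type":"array","items":{"type":"number"}},"newtons":{"type":"number"}},"required":["moves"]}

```bash
ls; mkdir -p pics
cat > h.py <<'E'
import numpy as np, cv2
from workcell import r
from scipy.spatial.transform import Rotation as Ro
def world(p,s,st=None):
    p=np.array(p)
    if 'R' in s: return np.array(s['R']).T@(p-np.array(s['t']))
    H=np.array(s['hand_eye']); q=H[:3,:3]@p+H[:3,3]
    return np.array(st['eef_pos'])+Ro.from_quat(st['eef_rot']).apply(q)
def save(s,n): cv2.imwrite('pics/'+n+'.png',cv2.cvtColor(s['image'],cv2.COLOR_RGB2BGR))
def px2w(s,u,v,z):
    R=np.array(s['R']);t=np.array(s['t']);c=-R.T@t
    d=R.T@np.array([(u-s['cx'])/s['fx'],(v-s['cy'])/s['fy'],1]); return c+d*(z-c[2])/d[2]
E
python3 - <<'E'
from h import *
np.set_printoptions(precision=4,suppress=True)
st=r.sense();print(st['time'],st['eef_pos'],st['eef_rot'],Ro.from_quat(st['eef_rot']).as_matrix())
for c in ['top','side']:
    s=r.snapshot(c);save(s,c+'0');print(c,s['cx'],s['fx'],-np.array(s['R']).T@np.array(s['t']))
    for q in ['bin','bin_edge','bin_rim','bin_front','rail','bin_standoffs','bin_relays','screwdriver_grip','spool_mid']:
        for d in r.spot_point(s,q)[:3]: print(q,round(d['p'],2),world(d['position'],s))
print(r.sense()['time'])
E
```

```text
pics
0.0 [0.2015 0.5648 0.2413] [-0.1205 -0.6961  0.6974  0.1207] [[-0.9418 -0.0005 -0.3361]
 [ 0.3361 -0.0017 -0.9418]
 [-0.0001 -1.      0.0018]]
top 255.6583516663114 472.4713206566896 [ 0.3512 -0.034   1.2471]
bin 0.97 [0.3041 0.1642 0.0479]
bin 0.83 [ 0.374  -0.2019  0.052 ]
bin 0.63 [0.5342 0.0325 0.0517]
bin_rim 0.86 [0.3594 0.1014 0.0991]
bin_rim 0.85 [ 0.4352 -0.158   0.1041]
bin_rim 0.78 [0.4532 0.0411 0.0996]
bin_front 0.77 [ 0.3346 -0.1439  0.049 ]
rail 0.65 [ 0.6194  0.3257 -0.0043]
bin_standoffs 0.7 [ 0.4903  0.2462 -0.0022]
bin_relays 0.69 [0.753  0.2315 0.0013]
screwdriver_grip 0.84 [ 0.4635 -0.3258  0.0106]
spool_mid 0.77 [ 0.7774 -0.2288  0.0223]
side 257.31790172532294 479.67952904726707 [ 0.3356 -1.1462  0.8598]
bin 0.79 [ 0.3748 -0.2003  0.0519]
bin 0.59 [0.5282 0.0378 0.05  ]
bin 0.57 [0.3044 0.1656 0.0516]
bin_edge 0.87 [ 0.5252  0.037  -0.0018]
bin_edge 0.81 [0.3068 0.1602 0.0025]
bin_edge 0.69 [ 0.3751 -0.2002 -0.0014]
bin_rim 0.82 [ 0.435  -0.1553  0.1047]
bin_rim 0.74 [0.448  0.0413 0.1117]
bin_rim 0.58 [0.361  0.1047 0.1038]
bin_front 0.87 [ 0.3335 -0.1429  0.0505]
bin_front 0.74 [0.3568 0.2072 0.0538]
bin_front 0.72 [ 0.5199 -0.0397  0.0483]
rail 0.75 [ 0.6249  0.3262 -0.0004]
bin_standoffs 0.7 [0.4897 0.2451 0.0033]
bin_relays 0.69 [ 0.7489  0.2321 -0.0004]
screwdriver_grip 0.87 [ 0.4562 -0.3198  0.0136]
spool_mid 0.81 [ 0.7737 -0.2296  0.0277]
1.0
```

View pics/top0.png

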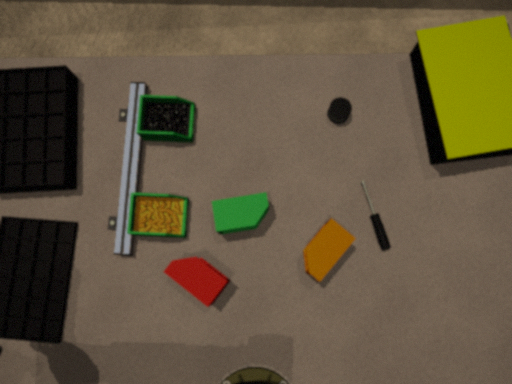

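View pics/side0.png

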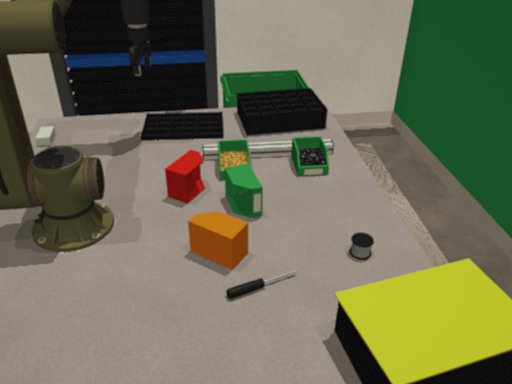

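The top view shows the green bin at px (213–268, 195–233), lying, with its low front to the right. The gap is at about (125–160, 143–193), between the relays above and the standoffs below. Red (195, 280) and orange (328, 250) are look-alikes. Next I get exact geometry from the outlines.

Run:
```python
from h import *
np.set_printoptions(precision=4,suppress=True)
s=r.snapshot('top')
im=cv2.cvtColor(s['image'],cv2.COLOR_RGB2BGR)
cv2.imwrite('pics/top1.png',cv2.resize(im[60:330,90:300],None,fx=3,fy=3,interpolation=cv2.INTER_CUBIC)[:600*1,:] if 0 else cv2.resize(im[70:320,100:300],None,fx=2.4,fy=2.4,interpolation=cv2.INTER_CUBIC))
for q in ['bin','rail','bin_standoffs','bin_relays']:
    for d in r.trace(s,q)[:3]:
        m=d['region'].astype(np.uint8); c=max(cv2.findContours(m,cv2.RETR_EXTERNAL,cv2.CHAIN_APPROX_NONE)[0],key=cv2.contourArea)
        a=cv2.approxPolyDP(c,3,True)[:,0]; z=0.104 if q=='bin' else 0.04 if q=='rail' else .076
        print(q,round(d['p'],2)); print([ (tuple(map(int,p)),px2w(s,*p,z)[:2].round(4).tolist()) for p in a])
```

```text
bin 0.87
[((332, 220), [0.4701, -0.1911]), ((303, 249), [0.4005, -0.1198]), ((305, 270), [0.3509, -0.1237]), ((318, 281), [0.3252, -0.1539]), ((355, 239), [0.4241, -0.2448])]
bin 0.74
[((172, 260), [0.3749, 0.1949]), ((164, 273), [0.3442, 0.2133]), ((207, 306), [0.2673, 0.1088]), ((229, 281), [0.3253, 0.0572]), ((202, 258), [0.3796, 0.1227])]
rail 0.74
[((140, 81), [0.8572, 0.309]), ((130, 83), [0.8517, 0.336]), ((128, 104), [0.7921, 0.3388]), ((118, 110), [0.7755, 0.3652]), ((118, 119), [0.7503, 0.3639]), ((126, 123), [0.7389, 0.3418]), ((118, 214), [0.4942, 0.3516]), ((108, 219), [0.4813, 0.377]), ((108, 228), [0.4581, 0.3758]), ((115, 231), [0.4503, 0.3572]), ((116, 254), [0.3916, 0.3517]), ((131, 255), [0.389, 0.3131]), ((135, 239), [0.4296, 0.3045]), ((127, 232), [0.4476, 0.326]), ((130, 195), [0.5439, 0.3225]), ((139, 186), [0.5676, 0.2999]), ((142, 140), [0.6916, 0.2969]), ((135, 123), [0.7387, 0.3176]), ((140, 97), [0.8116, 0.3071]), ((147, 94), [0.8199, 0.2884]), ((146, 84), [0.8484, 0.2922])]
bin_standoffs 0.66
[((131, 195), [0.5381, 0.3093]), ((128, 233), [0.4422, 0.3126]), ((186, 235), [0.4369, 0.1674]), ((186, 198), [0.5298, 0.1696])]
bin_relays 0.91
[((140, 96), [0.8006, 0.297]), ((137, 132), [0.7029, 0.3009]), ((143, 139), [0.6841, 0.2846]), ((191, 141), [0.6778, 0.1603]), ((193, 103), [0.78, 0.1573]), ((173, 96), [0.7997, 0.2102])]
```

View pics/top1.png

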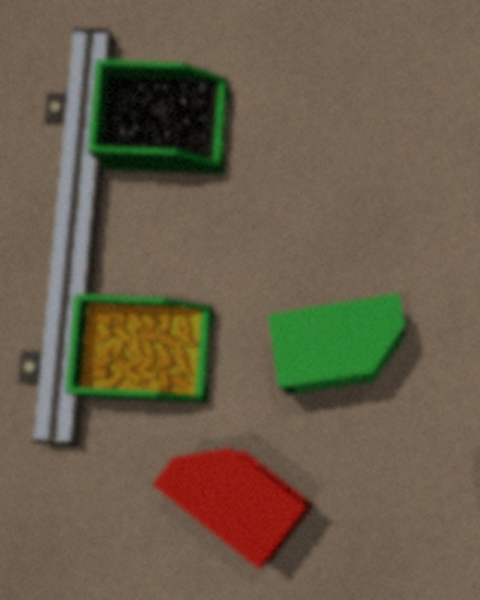

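Run:
```python
from h import *
np.set_printoptions(precision=4,suppress=True)
s=r.snapshot('top')
f=lambda X,Y,z: px2w(s,99.8+X/2.4,69.8+Y/2.4,z)[:2]
for n,X,Y in [('bb',269,316),('fb',402,294),('br',282,391),('sl',374,374),('fl',404,330)]: print(n,f(X,Y,.104))
a,b=f(108,32,.04),f(73,441,.04); print('rail front edge',a,b,np.degrees(np.arctan2(*(a-b)[::-1])))
a,b=f(74,32,.04),f(35,438,.04); print('rail back edge',a,b,np.degrees(np.arctan2(*(a-b)[::-1])))
print('standoffs gap edge',f(77,297,.076),f(211,307,.076),'relays', f(92,152,.076),f(218,164,.076))
```

```text
bb [0.5166 0.1009]
fb [ 0.5387 -0.035 ]
br [0.4401 0.0866]
sl [ 0.457  -0.0063]
fl [ 0.5017 -0.0368]
rail front edge [0.8509 0.2956] [0.3927 0.3153] -2.456841700957244
rail back edge [0.8513 0.3343] [0.3959 0.3561] -2.7407900476806577
standoffs gap edge [0.5418 0.3072] [0.5305 0.1653] relays [0.6999 0.2978] [0.6854 0.1614]
```

apply_moves:
  moves: [-0.1, -0.0347, 0, 0.0393, 0, 0, 0, -0.1, -0.0347, 0, 0.0393, 0, 0, 0, -0.1, -0.0347, 0, 0.0393, 0, 0, 0, -0.1, -0.0347, 0, 0.0393, 0, 0, 0, -0.1, -0.0347, 0, 0.0393, 0, 0, 0, -0.1, -0.0347, 0, 0.0393, 0, 0, 0, -0.1, -0.0347, 0, 0.0393, 0, 0, 0, -0.1, -0.0347, 0, 0.0393, 0, 0, 0, -0.1, -0.0347, 0, 0.0393, 0, 0, 0, -0.1, -0.0347, 0, 0.0393, 0, 0, 0, -0.1, -0.0347, 0, 0.0393, 0, 0, 0]

```text
time: 2.68
eef_pos: [0.4161, 0.0279, 0.2428]
eef_rot: [0.121, 0.697, -0.696, -0.12]
wrist_force: [-0.1, 1.2, -0.3]
opening: 0.0466
```

apply_moves:
  moves: [-0.1, 0, 0, 0, 0, 0.1753, 0, -0.1, 0, 0, 0, 0, 0.1753, 0, -0.1, 0, 0, 0, 0, 0.1753, 0, -0.1, 0, 0, 0, 0, 0.1753, 0, -0.1, 0, 0, 0, 0, 0.1753, 0, -0.1, 0, 0, 0, 0, 0.1753, 0, -0.1, 0, 0, 0, 0, 0.1753, 0, -0.1, 0, 0, 0, 0, 0.1753, 0, -0.1, 0, 0, 0, 0, 0.1753, 0, -0.1, 0, 0, 0, 0, 0.1753, 0, -0.1, 0, 0, 0, 0, 0.1753, 0, -0.1, 0, 0, 0, 0, 0.1753, 0, -0.1, 0, 0, 0, 0, 0.1753, 0, -0.1, 0, 0, 0, 0, 0.1753, 0, -0.1, 0, 0, 0, 0, 0.1753, 0, -0.1, 0, 0, 0, 0, 0, 0]

```text
time: 4.68
eef_pos: [0.4158, 0.0296, 0.2425]
eef_rot: [-0.705, -0.06, 0.06, 0.705]
wrist_force: [-0.0, 0.0, -0.2]
opening: 0.0469
```

apply_moves:
  moves: [-0.1, 0, 0.036, 0, 0, 0, 0, -0.1, 0, 0.036, 0, 0, 0, 0, -0.1, 0, 0.036, 0, 0, 0, 0, -0.1, 0, 0.036, 0, 0, 0, 0, -0.1, 0, 0, 0, 0, 0, 0]

```text
time: 5.3
eef_pos: [0.4143, 0.029, 0.096]
eef_rot: [0.705, 0.059, -0.063, -0.704]
wrist_force: [-0.6, 0.1, 0.7]
opening: 0.0472
```

Run:
```python
from h import *
st=r.sense();print(st['eef_pos'],Ro.from_quat(st['eef_rot']).as_matrix().round(3))
s=r.snapshot('side');im=cv2.cvtColor(s['image'],cv2.COLOR_RGB2BGR)
cv2.imwrite('pics/side1.png',cv2.resize(im[80:280,130:380],None,fx=3,fy=3,interpolation=cv2.INTER_CUBIC))
```

```text
[0.41430525 0.02896604 0.09598233] [[ 0.985 -0.005 -0.171]
 [ 0.171 -0.002  0.985]
 [-0.005 -1.    -0.001]]
```

View pics/side1.png

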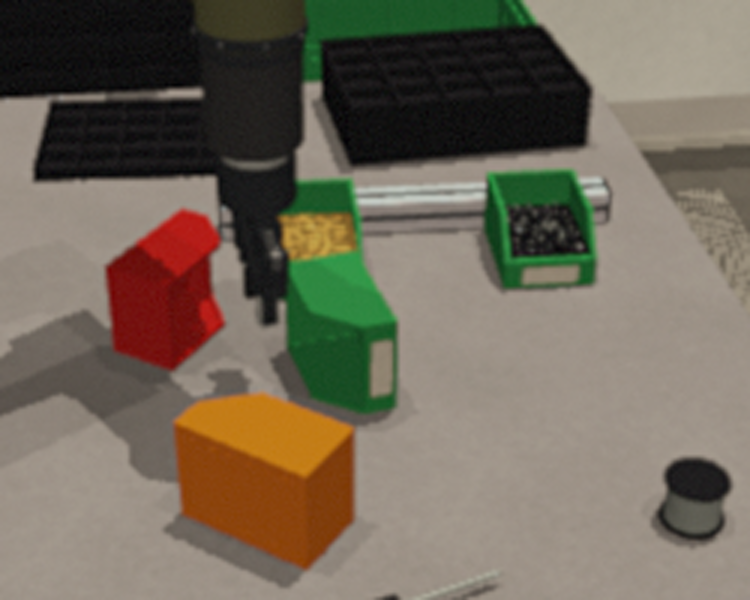

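The fingers (crop px 260, 290) stand just left of the green bin's rim, clear of the red and orange bins. I'll push now.

apply_moves:
  moves: [-0.1, 0.012, 0, 0, 0, 0, 0, -0.1, 0.01, 0, 0, 0, 0, 0, -0.1, 0.008, 0, 0, 0, 0, 0, -0.1, 0.008, 0, 0, 0, 0, 0, -0.1, 0.008, 0, 0, 0, 0, 0, -0.1, 0.008, 0, 0, 0, 0, 0, -0.1, 0, 0, 0, 0, 0, 0]

```text
time: 6.22
eef_pos: [0.4693, 0.0387, 0.098]
eef_rot: [0.705, 0.059, -0.06, -0.704]
wrist_force: [0.3, -1.2, -0.8]
opening: 0.0473
```

```bash
cat > side.py <<'E'
import sys
from h import *
st=r.sense();print(st['time'],st['eef_pos'],st['wrist_force'])
s=r.snapshot('side');im=cv2.cvtColor(s['image'],cv2.COLOR_RGB2BGR)
cv2.imwrite('pics/'+sys.argv[1]+'.png',cv2.resize(im[80:280,130:380],None,fx=3,fy=3,interpolation=cv2.INTER_CUBIC))
E
python3 side.py side2
```

```text
6.225 [0.46933835 0.03871641 0.09804669] [ 0.33611107 -1.20125424 -0.81028765]
```

View pics/side2.png

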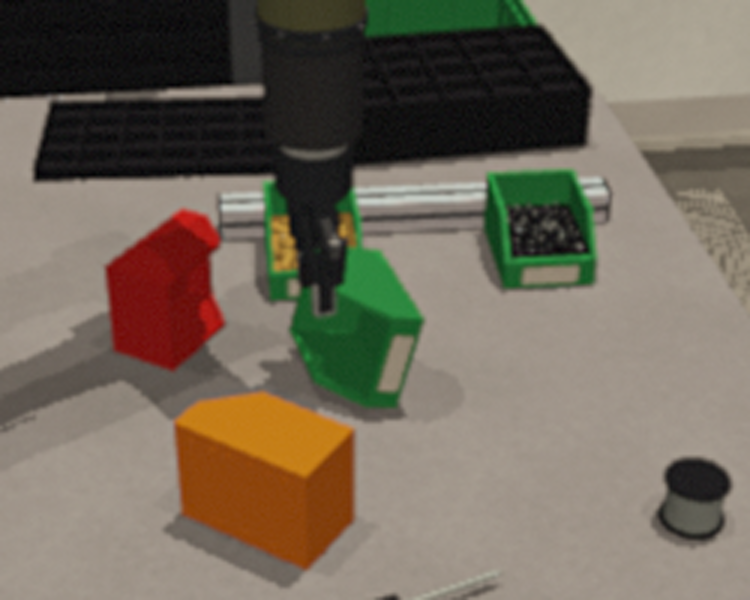

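It's tipping cleanly, at about 15°. I'll continue.

apply_moves:
  moves: [-0.1, 0.008, -0.002, 0, 0, 0, 0, -0.1, 0.008, -0.002, 0, 0, 0, 0, -0.1, 0.008, -0.002, 0, 0, 0, 0, -0.1, 0.008, -0.002, 0, 0, 0, 0, -0.1, 0, 0, 0, 0, 0, 0, -0.1, 0, 0, 0, 0, 0, 0]

```text
time: 7.02
eef_pos: [0.5005, 0.0441, 0.1061]
eef_rot: [0.705, 0.06, -0.06, -0.705]
wrist_force: [-0.5, 0.4, 0.2]
opening: 0.0472
```

```bash
python3 side.py side3
```

```text
7.025 [0.50049261 0.04407929 0.10614452] [-0.47685483  0.40373788  0.21100225]
```

View pics/side3.png

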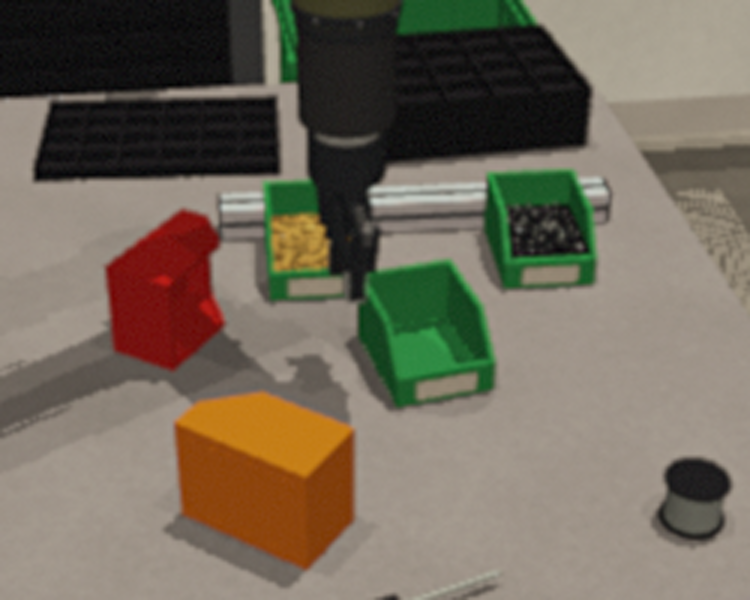

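The bin stands on its base. I'll back off and measure.

apply_moves:
  moves: [-0.1, -0.03, -0.01, 0, 0, 0, 0, -0.1, -0.04, 0, 0, 0, 0, 0, -0.1, -0.03, 0, 0, 0, 0, 0, -0.1, 0, 0, 0, 0, 0, 0]

```text
time: 7.58
eef_pos: [0.4012, 0.0273, 0.1169]
eef_rot: [-0.704, -0.061, 0.059, 0.705]
wrist_force: [0.5, -0.0, -0.1]
opening: 0.047
```

```bash
cat > meas.py <<'E'
import sys
from h import *
np.set_printoptions(precision=4,suppress=True)
st=r.sense();print(st['time'],st['eef_pos'],st['wrist_force'])
for c in ['top','side']:
    s=r.snapshot(c)
    for q in sys.argv[2:] or ['bin','bin_front','bin_edge','bin_standoffs','bin_relays']:
        for d in r.spot_point(s,q)[:3]:
            p=world(d['position'],s)
            if p[0]>.47: print(c,q,round(d['p'],2),p)
    im=cv2.cvtColor(s['image'],cv2.COLOR_RGB2BGR)
    if c=='top': cv2.imwrite('pics/'+sys.argv[1]+'.png',cv2.resize(im[70:270,100:300],None,fx=3,fy=3,interpolation=cv2.INTER_CUBIC))
    else: cv2.imwrite('pics/'+sys.argv[1]+'s.png',cv2.resize(im[100:300,180:380],None,fx=3,fy=3,interpolation=cv2.INTER_CUBIC))
E
python3 meas.py m1
```

```text
7.575 [0.4012 0.0273 0.1169] [ 0.4632 -0.0357 -0.0982]
top bin 0.55 [ 0.5888  0.0436 -0.0031]
top bin_edge 0.77 [0.5328 0.0342 0.0002]
top bin_edge 0.39 [ 0.5942 -0.0237  0.016 ]
top bin_standoffs 0.67 [ 0.4922  0.2489 -0.0044]
top bin_relays 0.9 [ 0.7513  0.2317 -0.0005]
side bin 0.6 [ 0.5825  0.0451 -0.0009]
side bin_front 0.76 [ 0.5869 -0.0262  0.0166]
side bin_edge 0.68 [ 0.5288  0.0386 -0.0007]
side bin_standoffs 0.8 [0.4905 0.247  0.0025]
side bin_standoffs 0.27 [ 0.7716 -0.2286  0.0293]
side bin_relays 0.67 [0.7479 0.2338 0.0011]
```

View pics/m1.png

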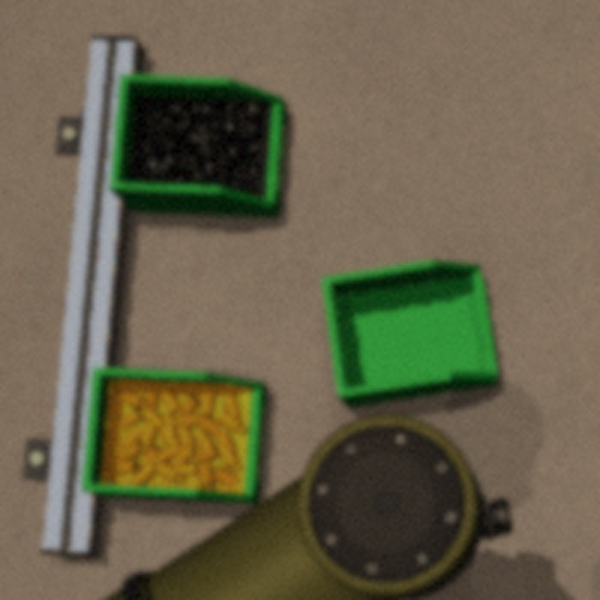

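apply_moves:
  moves: [-0.53, 0, 0, 0, 0, 0.1065, 0, -0.53, 0, 0, 0, 0, 0.1065, 0, -0.53, 0.043, 0, 0.025, 0, 0, 0, -0.53, 0, 0.035, 0, 0, 0, 0, -0.53, 0, 0.035, 0, 0, 0, 0, -0.53, 0, 0.025, 0, 0, 0, 0, -0.53, 0, 0, 0, 0, 0, 0]

```text
time: 9.05
eef_pos: [0.4448, 0.0497, 0.0194]
eef_rot: [0.708, -0.017, 0.014, -0.706]
wrist_force: [-0.6, -0.8, 1.0]
opening: 0.0653
```

```bash
python3 side.py side4; python3 -c "
from h import *
print(Ro.from_quat(r.sense()['eef_rot']).as_matrix().round(3),r.sense()['opening'])"
```

```text
9.05 [0.44478219 0.04967436 0.01942754] [-0.63606987 -0.81336387  1.03467003]
[[ 0.999 -0.001  0.044]
 [-0.044 -0.001  0.999]
 [-0.001 -1.    -0.001]] 0.06555419095956237
```

View pics/side4.png

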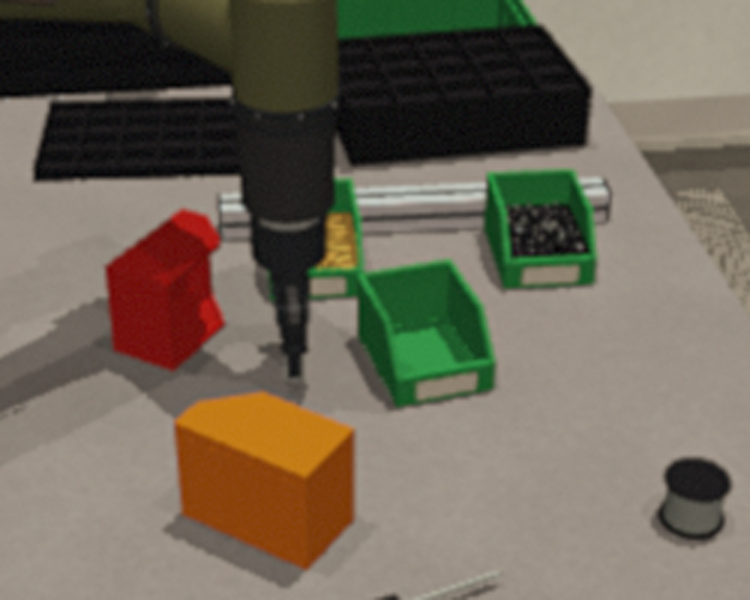

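apply_moves:
  moves: [-0.53, 0.02, -0.01, 0, 0, 0, 0, -0.53, 0.02, 0, 0, 0, 0, 0, -0.53, 0.01, 0, 0, 0, 0, 0, -0.53, 0.008, 0, 0, 0, 0, 0, -0.53, 0.008, 0, 0, 0, 0, 0, -0.53, 0.008, 0, 0, 0, 0, 0, -0.53, 0.008, 0, 0, 0, 0, 0, -0.53, 0.008, 0, 0, 0, 0, 0, -0.53, 0.006, 0, 0, 0, 0, 0, -0.53, 0.004, 0, 0, 0, 0, 0, -0.53, 0, 0, 0, 0, 0, 0]

```text
time: 10.48
eef_pos: [0.5462, 0.0458, 0.0311]
eef_rot: [0.707, -0.016, 0.016, -0.707]
wrist_force: [-0.5, 0.5, -0.1]
opening: 0.0655
```

```bash
python3 meas.py m2
```

```text
10.475 [0.5462 0.0458 0.0311] [-0.4931  0.4585 -0.1277]
top bin 0.67 [ 0.6183  0.0313 -0.0004]
top bin_front 0.63 [ 0.6102 -0.0374  0.0191]
top bin_edge 0.95 [ 0.5638  0.0339 -0.0016]
top bin_standoffs 0.95 [ 0.489   0.2509 -0.0042]
top bin_relays 0.97 [0.7521 0.2297 0.0012]
top bin_relays 0.31 [ 0.6189  0.0305 -0.002 ]
side bin 0.7 [ 0.6118  0.0329 -0.0002]
side bin_front 0.77 [ 0.6085 -0.0408  0.0147]
side bin_edge 0.78 [ 0.5579  0.0365 -0.0001]
side bin_standoffs 0.67 [0.4905 0.2458 0.004 ]
side bin_relays 0.82 [ 0.7518  0.2314 -0.0022]
```

View pics/m2s.png

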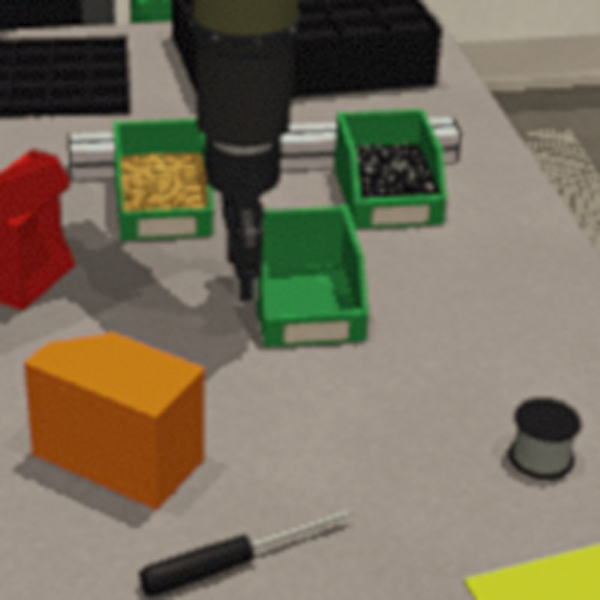

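View pics/m2.png

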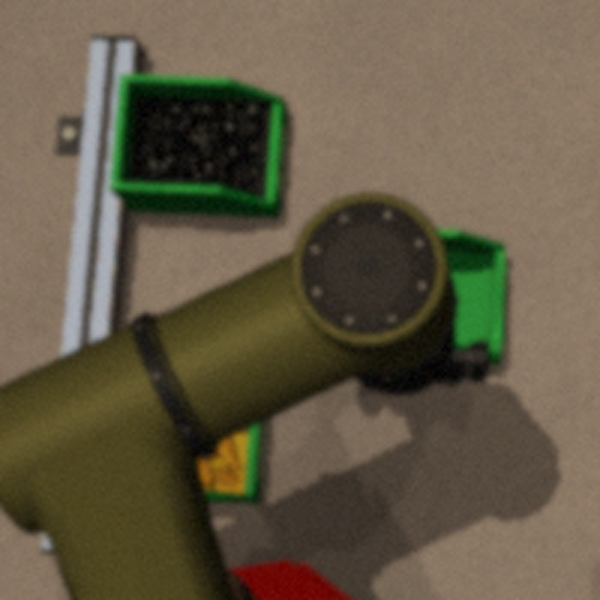

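apply_moves:
  moves: [-0.53, -0.03, 0, 0, 0, 0, 0, -0.53, 0, -0.04, 0, 0, 0, 0, -0.53, 0, -0.04, 0, 0, 0, 0, -0.53, 0, -0.04, 0, 0, 0, 0, -0.53, 0.0317, 0, -0.0427, 0, 0, 0, -0.53, 0.0317, 0, -0.0427, 0, 0, 0, -0.53, 0.0317, 0, -0.0427, 0, 0, 0, -0.53, 0, 0, 0, 0, -0.1745, 0, -0.53, 0, 0, 0, 0, -0.1745, 0, -0.53, 0, 0, 0, 0, -0.1745, 0, -0.53, 0, 0, 0, 0, -0.1745, 0, -0.53, 0, 0, 0, 0, -0.1745, 0, -0.53, 0, 0, 0, 0, -0.1745, 0, -0.53, 0, 0, 0, 0, -0.1745, 0, -0.53, 0, 0, 0, 0, -0.1745, 0, -0.53, 0, 0, 0, 0, -0.1745, 0]

```text
time: 13.08
eef_pos: [0.6054, -0.0848, 0.1512]
eef_rot: [0.509, 0.49, -0.49, -0.509]
wrist_force: [-0.3, 0.1, 0.0]
opening: 0.0653
```

```bash
python3 meas.py m3;python3 -c "
from h import *
print(Ro.from_quat(r.sense()['eef_rot']).as_matrix().round(3),r.sense()['opening'])"
```

```text
13.075 [ 0.6054 -0.0848  0.1512] [-0.2988  0.1361  0.0494]
top bin 0.92 [ 0.619   0.0306 -0.0022]
top bin_front 0.56 [ 0.6131 -0.0361  0.017 ]
top bin_edge 0.93 [ 0.5633  0.036  -0.0026]
top bin_standoffs 0.69 [ 0.4911  0.2444 -0.0044]
top bin_relays 0.93 [ 0.7498  0.2278 -0.0003]
side bin 0.84 [ 0.6127  0.0333 -0.002 ]
side bin_front 0.96 [ 0.6081 -0.0415  0.0141]
side bin_edge 0.82 [0.5548 0.0387 0.002 ]
side bin_standoffs 0.79 [0.4916 0.2471 0.0042]
side bin_relays 0.9 [0.7511 0.2325 0.0003]
[[ 0.045  0.    -0.999]
 [ 0.999 -0.     0.045]
 [-0.    -1.    -0.   ]] 0.06557446038241423
```

View pics/m3.png

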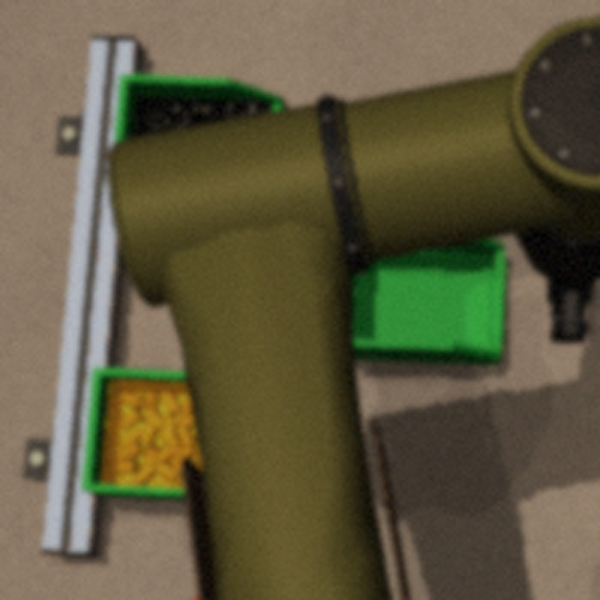

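apply_moves:
  moves: [-0.53, 0, 0.032, -0.003, 0, 0, 0, -0.53, 0, 0.032, 0, 0, 0, 0, -0.53, 0, 0.032, 0, 0, 0, 0, -0.53, 0, 0.031, 0, 0, 0, 0, -0.53, 0, 0, 0, 0, 0, 0, -0.53, 0.02, 0, 0, 0, 0, 0, -0.53, 0.008, 0, 0, 0, 0, 0, -0.53, 0.008, 0, 0, 0, 0, 0, -0.53, 0.008, 0, 0, 0, 0, 0, -0.53, 0.008, 0, 0, 0, 0, 0, -0.53, 0.01, 0, 0, 0, 0, 0, -0.53, 0.01, 0, 0, 0, 0, 0, -0.53, 0.01, 0, 0, 0, 0, 0, -0.53, 0.01, 0, 0, 0, 0, 0, -0.53, 0.008, 0, 0, 0, 0, 0, -0.53, 0, 0, 0, 0, 0, 0]

```text
time: 15.68
eef_pos: [0.6127, 0.0159, 0.0239]
eef_rot: [-0.51, -0.489, 0.489, 0.511]
wrist_force: [-1.1, -0.5, 0.1]
opening: 0.0656
```

```bash
python3 meas.py m4
```

```text
15.675 [0.6127 0.0159 0.0239] [-1.1485 -0.5345  0.1279]
top bin 0.8 [ 0.6192  0.092  -0.0039]
top bin_front 0.98 [0.6124 0.0259 0.0144]
top bin_front 0.61 [ 0.5656  0.0954 -0.0015]
top bin_edge 0.7 [ 0.7783 -0.2298  0.0228]
top bin_relays 0.58 [0.7498 0.2324 0.0006]
side bin 0.64 [ 0.6126  0.0931 -0.0019]
side bin_front 0.3 [ 0.6225  0.3268 -0.0005]
side bin_edge 0.78 [ 0.5586  0.0983 -0.0005]
side bin_standoffs 0.72 [0.4912 0.2478 0.0036]
side bin_relays 0.69 [ 0.7492  0.2337 -0.001 ]
side bin_relays 0.43 [ 0.7723 -0.2273  0.0236]
```

View pics/m4s.png

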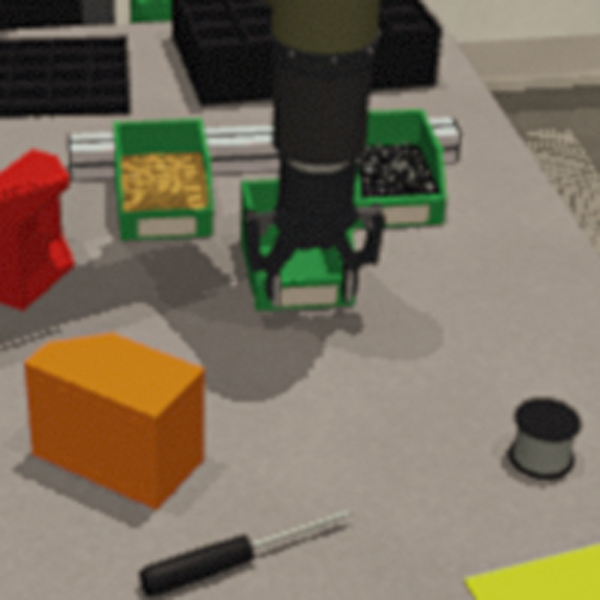

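View pics/m4.png

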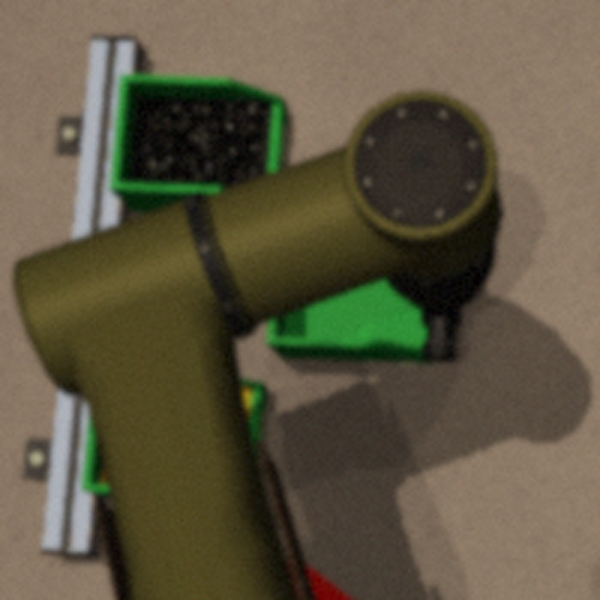

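apply_moves:
  moves: [-0.53, 0.006, 0, 0, 0, 0, 0, -0.53, 0.01, 0, 0, 0, 0, 0, -0.53, 0.01, 0, 0, 0, 0, 0, -0.53, 0.01, 0, 0, 0, 0, 0, -0.53, 0.01, 0, 0, 0, 0, 0, -0.53, 0.01, 0, 0, 0, 0, 0, -0.53, 0.01, 0, 0, 0, 0, 0, -0.53, 0.01, 0, 0, 0, 0, 0, -0.53, 0.01, 0, 0, 0, 0, 0, -0.53, 0.01, 0, 0, 0, 0, 0, -0.53, 0.01, 0, 0, 0, 0, 0, -0.53, 0.008, 0, 0, 0, 0, 0, -0.53, 0.006, 0, 0, 0, 0, 0, -0.53, 0, 0, 0, 0, 0, 0]

```text
time: 18.02
eef_pos: [0.6181, 0.1354, 0.0242]
eef_rot: [-0.511, -0.489, 0.489, 0.511]
wrist_force: [0.6, -1.0, 0.3]
opening: 0.0652
```

```bash
python3 meas.py m5 bin bin_edge bin_front
```

```text
18.025 [0.6181 0.1354 0.0242] [ 0.6229 -0.9516  0.2774]
top bin 0.69 [0.6271 0.212  0.0002]
top bin_front 0.88 [0.6216 0.146  0.0172]
side bin 0.81 [ 0.621   0.2166 -0.003 ]
side bin_edge 0.92 [ 0.5651  0.2199 -0.003 ]
side bin_front 0.68 [0.6127 0.1448 0.0178]
```

View pics/m5s.png

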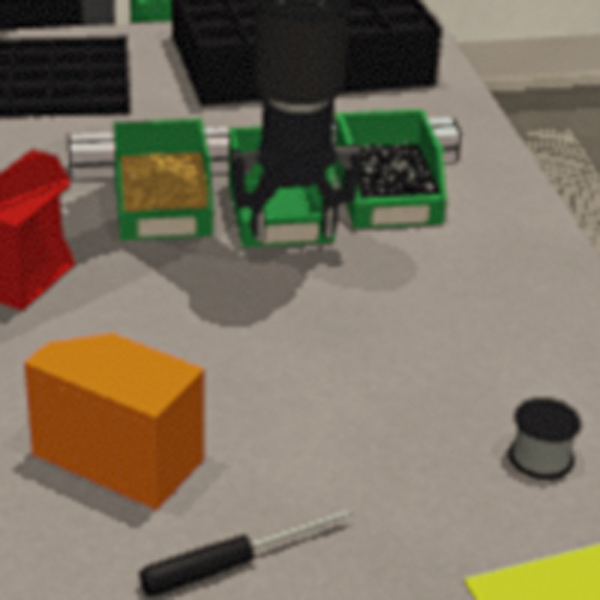

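apply_moves:
  moves: [-0.53, 0.006, 0, 0, 0, 0, 0, -0.53, 0.006, 0, 0, 0, 0, 0, -0.53, 0.004, 0, 0, 0, 0, 0, -0.53, 0.003, 0, 0, 0, 0, 0, -0.53, 0, 0, 0, 0, 0, 0]

```text
time: 19.05
eef_pos: [0.6189, 0.1543, 0.0242]
eef_rot: [-0.511, -0.489, 0.489, 0.511]
wrist_force: [-0.2, -0.4, 0.2]
opening: 0.0651
```

apply_moves:
  moves: [-0.53, 0.002, 0, 0, 0, 0, 0, -0.53, 0, 0, 0, 0, 0, 0]

```text
time: 19.3
eef_pos: [0.6191, 0.1559, 0.0243]
eef_rot: [-0.511, -0.489, 0.489, 0.511]
wrist_force: [0.2, 0.3, 0.0]
opening: 0.0653
```

apply_moves:
  moves: [-0.53, 0.002, 0, 0, 0, 0, 0, -0.53, 0, 0, 0, 0, 0, 0]

```text
time: 19.55
eef_pos: [0.6191, 0.1579, 0.0243]
eef_rot: [-0.511, -0.489, 0.489, 0.511]
wrist_force: [0.3, 0.3, -0.3]
opening: 0.0654
```

apply_moves:
  moves: [-0.53, 0.002, 0, 0, 0, 0, 0, -0.53, 0, 0, 0, 0, 0, 0]

```text
time: 19.8
eef_pos: [0.6192, 0.16, 0.0243]
eef_rot: [-0.511, -0.489, 0.489, 0.511]
wrist_force: [-0.8, 0.1, -0.4]
opening: 0.0653
```

apply_moves:
  moves: [-0.53, 0.0015, 0, 0, 0, 0, 0, -0.53, 0, 0, 0, 0, 0, 0]

```text
time: 20.05
eef_pos: [0.6193, 0.1614, 0.0243]
eef_rot: [-0.511, -0.489, 0.489, 0.511]
wrist_force: [0.9, 0.4, 0.3]
opening: 0.065
```

```bash
python3 meas.py m6 bin bin_edge bin_front rail
```

```text
20.05 [0.6193 0.1614 0.0243] [0.9156 0.3752 0.3072]
top bin 0.97 [ 0.6258  0.2353 -0.001 ]
top bin_front 0.74 [0.6197 0.1696 0.0172]
top bin_front 0.24 [ 0.5717  0.2416 -0.0018]
side bin 0.63 [ 0.6212  0.2398 -0.0033]
side bin_edge 0.59 [0.564  0.2434 0.0006]
side bin_front 0.93 [0.6162 0.1698 0.0175]
side rail 0.29 [0.6716 0.2595 0.0812]
```

View pics/m6s.png

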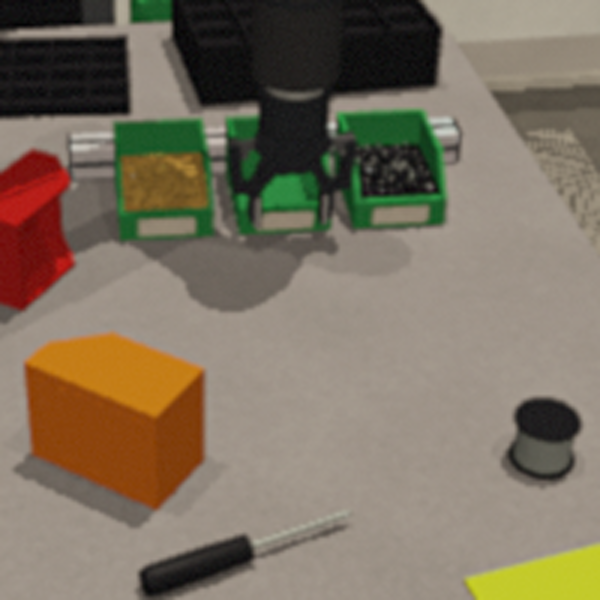

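apply_moves:
  moves: [-0.53, 0.0015, 0, 0, 0, 0, 0, -0.53, 0, 0, 0, 0, 0, 0]

```text
time: 20.8
eef_pos: [0.6191, 0.1618, 0.0243]
eef_rot: [0.511, 0.488, -0.489, -0.511]
wrist_force: [-0.9, -5.3, 0.4]
opening: 0.0652
```

apply_moves:
  moves: [-0.53, 0.0015, 0, 0, 0, 0, 0, -0.53, 0, 0, 0, 0, 0, 0]

```text
time: 21.05
eef_pos: [0.619, 0.1619, 0.0243]
eef_rot: [0.512, 0.487, -0.49, -0.511]
wrist_force: [-2.7, -9.9, 2.9]
opening: 0.0654
```

apply_moves:
  moves: [-0.53, 0.0015, 0, 0, 0, 0, 0, -0.53, 0, 0, 0, 0, 0, 0]

```text
time: 21.3
eef_pos: [0.619, 0.162, 0.0244]
eef_rot: [0.512, 0.486, -0.491, -0.51]
wrist_force: [-2.9, -14.1, 4.3]
opening: 0.0653
```

apply_moves:
  moves: [-0.53, -0.005, 0, 0, 0, 0, 0, -0.53, -0.025, 0, 0, 0, 0, 0, -0.53, -0.03, 0, 0, 0, 0, 0, -0.53, -0.04, 0, 0, 0, 0, 0, -0.53, -0.05, -0.03, 0, 0, 0, 0, -0.53, -0.05, -0.04, 0, 0, 0, 0, -0.53, -0.05, -0.04, 0, 0, 0, 0, -0.53, 0, 0, 0, 0, 0, 0]

```text
time: 22.3
eef_pos: [0.61, -0.0851, 0.1373]
eef_rot: [0.514, 0.49, -0.486, -0.51]
wrist_force: [-0.0, 0.7, 0.3]
opening: 0.0653
```

```bash
python3 meas.py m7 bin bin_edge bin_front rail bin_standoffs bin_relays
```

```text
22.3 [ 0.61   -0.0851  0.1373] [-0.0217  0.6574  0.2641]
top bin 0.73 [ 0.6301  0.2348 -0.0003]
top bin 0.56 [ 0.573   0.2403 -0.0013]
top bin_edge 0.68 [ 0.5698  0.2412 -0.002 ]
top bin_standoffs 0.6 [ 0.4936  0.2492 -0.0046]
top bin_relays 0.7 [0.7514 0.2316 0.    ]
side bin 0.92 [ 0.6184  0.2415 -0.0008]
side bin_front 0.55 [0.6193 0.1663 0.0159]
side bin_standoffs 0.79 [0.4916 0.2484 0.0035]
side bin_standoffs 0.23 [ 0.6196  0.2401 -0.0005]
side bin_relays 0.68 [ 0.7525  0.2305 -0.002 ]
```

View pics/m7s.png

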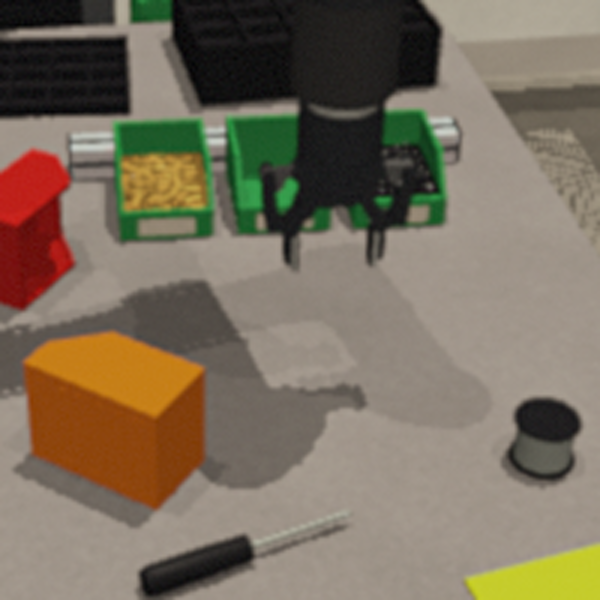

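View pics/m7.png

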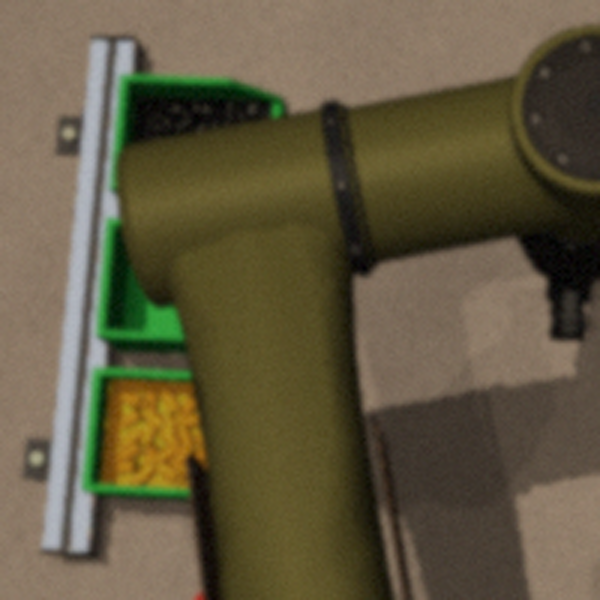

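The bin looks flush. I'll move the arm clear for an unobstructed check.

apply_moves:
  moves: [-0.53, -0.02, -0.04, 0.02, 0, 0, 0, -0.53, -0.03, -0.04, 0.03, 0, 0, 0, -0.53, -0.04, -0.02, 0.04, 0, 0, 0, -0.53, -0.04, 0, 0.04, 0, 0, 0, -0.53, -0.04, 0, 0.04, 0, 0, 0, -0.53, -0.04, 0, 0.03, 0, 0, 0, -0.53, 0, 0, 0, 0, 0, 0]

```text
time: 23.88
eef_pos: [0.3978, -0.2845, 0.2332]
eef_rot: [0.512, 0.488, -0.488, -0.511]
wrist_force: [0.1, 0.0, 0.2]
opening: 0.0652
```

```bash
python3 meas.py m8 bin bin_edge bin_front rail bin_standoffs bin_relays screwdriver_grip spool_mid
```

```text
23.875 [ 0.3978 -0.2845  0.2332] [0.0756 0.0203 0.237 ]
top bin 0.75 [ 0.6248  0.2413 -0.0017]
top bin_edge 0.61 [ 0.5701  0.2415 -0.0002]
top bin_front 0.89 [0.6184 0.1716 0.0179]
top rail 0.56 [ 0.6221  0.3273 -0.0057]
top bin_standoffs 0.68 [ 0.4909  0.2475 -0.0025]
top bin_relays 0.93 [0.7483 0.2324 0.0001]
top bin_relays 0.26 [0.673  0.2528 0.0717]
top spool_mid 0.55 [ 0.7774 -0.2299  0.0221]
side bin 0.78 [ 0.621   0.2381 -0.0026]
side bin_edge 0.84 [0.565  0.2446 0.0009]
side bin_front 0.95 [0.6174 0.1681 0.0156]
side bin_standoffs 0.75 [0.4926 0.2469 0.0033]
side bin_relays 0.57 [ 0.7526  0.2352 -0.002 ]
side bin_relays 0.34 [0.6698 0.2558 0.0833]
side spool_mid 0.74 [ 0.7725 -0.2285  0.0277]
```

View pics/m8s.png

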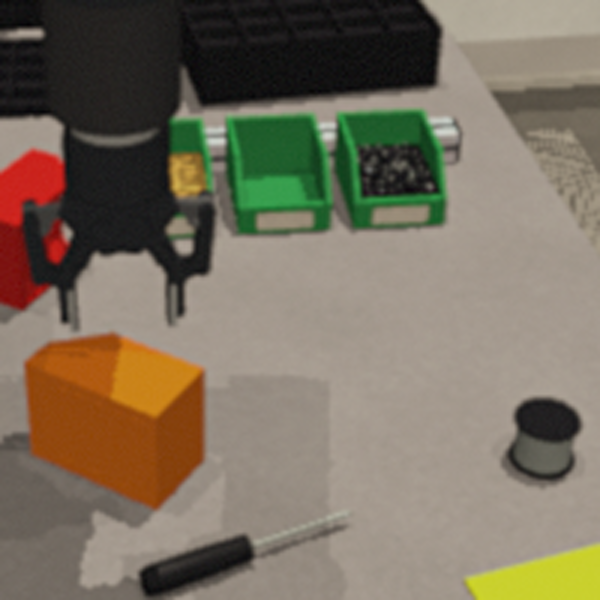

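View pics/m8.png

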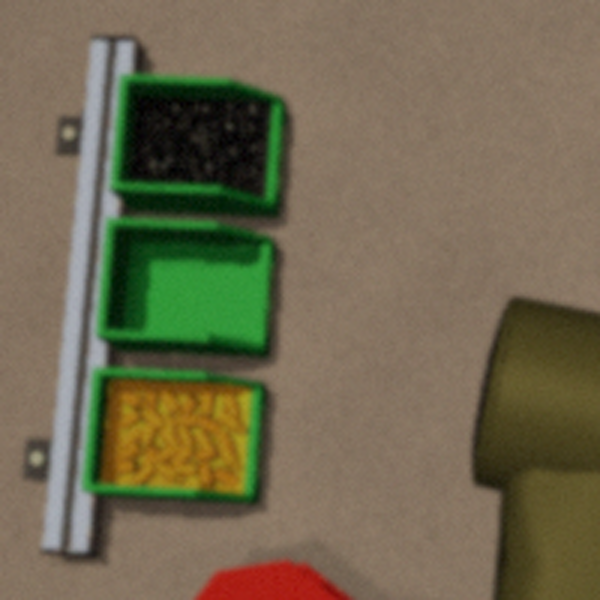

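The middle bin (top crop px 100–272, 220–355) stands upright against the rail, in line with its neighbours and front out, with clear gaps on both sides. The neighbours haven't moved.

```bash
python3 -c "
from h import *
print(r.job_done())"
```

```text
the job is handed in; nothing more can be done
None
```

The green bin is back on its base in the gap between the two full bins, with its back against the rail and its low front facing out. I handed the job in at about 24 s of the 72 s allowed.

**What I did:**
1. I tipped the bin up by pushing its rim with the half-open fingers.
2. I squared it with a two-finger push on its side wall.
3. I pushed it in from the front until the force at the rail rose to about 14 N, then backed the arm clear.

**Last checks:**
- **Position:** the two cameras put the bin's origin at about (0.623, 0.240) m, against a target of about (0.619, 0.238) m. In the top view its back is flush and in line with its neighbours.
- **Gaps:** there is clear space on both sides of the bin. The cameras differed by up to 4 mm on its sideways position, and it sits perhaps 2–4 mm off the middle of the gap, towards the relays.
- **Other things:** the full bins and the spool read the same as at the start, within the networks' noise. The arm never touched the screwdriver. It looks unmoved in the last side picture, but the detector did not report it in that check, so I have no number for it.

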